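# Clear the stacking block and stack the insulating plates

## Task

With the orange-gripped scraper, wipe all the porcelain shards off the grey block into its red tray, never touching the sharp shards with the gripper. Only then slide each brown insulating plate along its lane until its end sticks out over the rack's near edge, grip it there, and stack all the plates flat and square on one another in the yellow mark on the block, each with its near end overhanging the block's near edge. Set the green-handled steel weight on the middle of the finished stack, and have the scraper standing on its blue mat again; leave the meter, the fuse cap and the carton where they are.

Things in the scene. Friction and masses are not known exactly. Their poses are not given: they have to be found in the camera images.
- rack: Fixed white rack, 180 (x) by 216 mm (y), lane floors 50 mm above the table. Origin: centre of underside; x along the lanes, away from the robot. Four 44 mm lanes centred at y = -78, -26, 26, 78 mm; wood rails 8 mm wide, 10 mm high beside each keep fingers from the sides of a plate; a shut gripper (29 by 22 mm) fits in. Lanes and rails end, open, at the near (x = -90 mm) and far edge (+90).
- bench: Fixed grey steel stacking block, 105 (x) by 160 mm (y), flat top 50 mm above the table, no rims. Origin: centre of underside; x away from the robot, near edge at x = -52.5 mm. On its right side (-y) a fixed red open chip tray: x -75 to 75, y -80 to -190 mm, walls 4 mm thick and 30 mm high, rim 20 mm below the block's top.
- seat (a point): Centre of the stacking place on the block's top (50 mm above the table), at x = -35.5, y = 0 mm of the bench frame: the origin of every plate comes over it, plate x along bench x. A yellow painted U (side lines 47 mm apart, a line across the far end) marks it. A plate there overhangs the block's near edge by 38 mm.
- tray (a point): Centre of the inner floor of the red chip tray.
- mat: Blue mat, fixed, 100 mm (x) by 140 mm (y), 3 mm thick. Origin: centre of its underside, on the table.
- scraper: Scraper block, 0.2 kg, one loose piece: black rubber foot 90 mm (x) by 34 mm (y) by 16 mm high, and on it an orange grip 70 mm (x) by 24 mm (y) by 26 mm, top at 42 mm. Origin: centre of the underside; z up. Held across the 24 mm.
- plate0: Thin brown insulating plate, 110 (x) by 40 (y) by 5 mm, 40 g, loose, at first flat in a lane, wholly behind the near edge, x along the lane, 2 mm play each side. Origin: centre of underside. Can overhang an edge by 50 mm without tipping. When stacking, fingertips reaching more than 1 to 2 mm below its underside strike the plates already there. May be absent.
- plate1: Thin brown insulating plate, 110 (x) by 40 (y) by 5 mm, 40 g, loose, at first flat in a lane, wholly behind the near edge, x along the lane, 2 mm play each side. Origin: centre of underside. Can overhang an edge by 50 mm without tipping. When stacking, fingertips reaching more than 1 to 2 mm below its underside strike the plates already there. May be absent.
- plate2: Thin brown insulating plate, 110 (x) by 40 (y) by 5 mm, 40 g, loose, at first flat in a lane, wholly behind the near edge, x along the lane, 2 mm play each side. Origin: centre of underside. Can overhang an edge by 50 mm without tipping. When stacking, fingertips reaching more than 1 to 2 mm below its underside strike the plates already there. May be absent.
- plate3: Thin brown insulating plate, 110 (x) by 40 (y) by 5 mm, 40 g, loose, at first flat in a lane, wholly behind the near edge, x along the lane, 2 mm play each side. Origin: centre of underside. Can overhang an edge by 50 mm without tipping. When stacking, fingertips reaching more than 1 to 2 mm below its underside strike the plates already there. May be absent.
- shard0: Sharp white porcelain shard, about 16 by 11 by 8 mm, 10 g, loose, at first on top of the grey block. Origin: centre of the underside. May be absent.
- shard1: Sharp white porcelain shard, about 16 by 11 by 8 mm, 10 g, loose, at first on top of the grey block. Origin: centre of the underside. May be absent.
- shard2: Sharp white porcelain shard, about 16 by 11 by 8 mm, 10 g, loose, at first on top of the grey block. Origin: centre of the underside. May be absent.
- shard3: Sharp white porcelain shard, about 16 by 11 by 8 mm, 10 g, loose, at first on top of the grey block. Origin: centre of the underside. May be absent.
- shard4: Sharp white porcelain shard, about 16 by 11 by 8 mm, 10 g, loose, at first on top of the grey block. Origin: centre of the underside. May be absent.
- weight: Steel weight, 0.4 kg, loose, on the table at first: bright steel base 56 (x) by 40 (y) by 18 mm, and on it a green grip bar 40 (x) by 16 (y) by 22 mm, top at 40 mm. Origin: centre of the underside. Held across the 16 mm.
- meter: Bystander: black meter, 90 by 100 by 77 mm, loose. Origin: centre of the underside.
- fusecap: Bystander: white porcelain fuse cap, 40 mm across, 45 mm high, loose. Origin: centre of the underside.
- carton: Bystander: cardboard carton with a green band, 60 by 100 by 55 mm, loose. Origin: centre of the underside.
Not all that is in view belongs to the job. What is shaped like the plate0 but purple is not meant. What is shaped like the weight but purple is not meant.

How it is judged:
By the outcome, as a careful person would: the job done as asked, in the order asked, and still so for the second after the job is handed in, with the robot touching nothing.
Of plate0, plate1, plate2, plate3 only 3 to 4 are there at a start; the rules pass over those that are not, and their reading is None.
Of shard0, shard1, shard2, shard3, shard4 only 3 to 5 are there at a start; the rules pass over those that are not, and their reading is None.
At some moment in a run one of scraper, weight may be knocked a few centimetres aside while the robot is not near it.
Once in a run the grip may slacken for a moment while it holds something.
It also fails if it takes over 208 s, if anything falls off the work surface, if the arm or the gripper's body presses on something with over 40 N, if the wrist force passes 120 N, or if a joint passes its speed limit or range.

## Robot

A 6-joint arm with a two-finger parallel gripper is mounted at the origin on the work surface. World frame = base frame: x ahead of the robot, y to its left, z up, the work surface at z = 0. Lengths are in mm, angles in rad, forces in N, time in s.
With the tool pointing down it reaches from about 350 to 775 mm from the base axis. Payload 7.3 kg.
Tool frame: the origin (TCP) lies midway between the tips of the shut fingers; the grasp point (between the pads) lies 19 mm behind it; z points along the fingers, y is the line along which they close (so a half turn about z gives the same grasp; the last joint's range is limited). The gripper opens to 92 mm and grips with 3 to 60 N. Pads are 19 mm wide; open, the fingers measure 130 mm over their backs; the gripper's body (75 mm by 190 mm) begins 47 mm behind the grasp point.
Start: joints at [-1.253, 0.342, 1.524, -0, 1.275, -0.146], TCP at [234.883, -469.548, 226.741] pointing down, gripper open.
Joint ranges: [-2.53, 2.53], [-0.77, 2.02], [0.04, 2.7], [-1, 4.14], [0.28, 2.66], [-3.11, 3.11]. Speed limits (rad/s): [2.57, 2.57, 3.14, 3.14, 3.14, 3.14].

## Interface

Orientations are given as [roll, pitch, yaw] about the fixed x, y, z axes, in that order (R = Rz(yaw) Ry(pitch) Rx(roll)).
In Python, from plant import * gives the robot as it stands.
- The arm moves only by the tool step_arm, never from a script. Its argument "deltas" is one flat list of numbers, 5 for each row, row after row: the shift along the world's x, y, z in mm, then the turn about the world's z in degrees, then the finger opening in mm, from 0 to 91.8. In form: [tx, ty, tz, turn, gripper, tx, ty, tz, turn, gripper, ...]. A call has exactly 10 rows; each row shifts and turns the commanded pose from where the row before left it; what a row does not reach is not made up. A row lasts 1/8 s, in which the tool goes at most 62.5 mm and 10.7 degrees, less where a joint would pass 70% of its speed; a pose out of reach is approached as far as the arm can. A call is refused whole if a number of a shift passes 62.5 or a number of a turn 10.7, either way. A call with a gripper value outside its range is refused whole. The fingers move at their own pace and stop on an object; the grip force is fixed at half the most. Time passes only in rows, so rows that do not move let the fingers close, or fill a call up. It gives the time, the measured TCP pose, the force, the opening and the grip force at its end, in the units of the state.
- get_obs(): the state, without advancing time (a new reading comes with each control period).
- capture(name): name is "scene" or "top" or "wrist"; returns the picture (420x560x3 uint8, red, green, blue); there is no depth.
- camera_params(name): a dict with "mtx" (3x3 intrinsics, pixels), "rvec" (rotation vector, rad) and "tvec" (3), from world to camera coordinates, as OpenCV has them. Camera axes: x right, y down, z forward; pixel columns grow to the right and rows downward; lengths in mm; the calibration is good to about 2 mm. The wrist camera is an equidistant fisheye: a pixel r from the principal point sees the ray r / f radians off the axis. A picture is of the moment at which its call begins: read the wrist's pose just before it. camera_params takes no time and is no camera call; for the wrist camera it gives the pose at the moment of the call.
- close_job(): hands the job in; it is judged then, once.
The state is a dict: "time": time; "joint_positions": joint angles; "dq": joint speeds; "tau": joint torques, N m; "tool_pos": TCP position; "tcp_rot": TCP orientation; "contact_force": force on the tool from outside, world axes, zero at the start; "moment": the same for the moment, N m; "grip_width": finger opening in mm; "finger_force": force on a finger pad.
Only numpy, scipy, OpenCV 4.12 (cv2) and the standard library are available. Lean on these libraries where they do the work, as an engineer would, in place of code of your own. Each camera call takes 0.05 s, during which the arm holds its last target. There are 200 camera calls.

## Working session

There is one attempt and no reset: what is moved stays moved. The work goes in short steps, Python scripts to look and compute and a tool call to move; the robot and the scene stay as the last step left them, time stands still between calls to the robot, and variables do not carry over. Pictures are saved under pics/ and viewed, at most 14 in all, crops included, and the job is handed in when it is done.

Besides the shell and the picture viewer there is one more tool, called after "Request:" in YAML: its name, and indented under it one key for each argument. step_arm: Moves the arm, as the interface text tells. Its arguments: {"type":"object","properties":{"deltas":{"type":"array","items":{"type":"number"}}},"required":["deltas"]}

```bash
mkdir -p pics; ls; python3 - <<'E'
from plant import *
import cv2
o=get_obs();print({k:np.round(v,3).tolist() if 'np' in globals() else v for k,v in o.items()})
a=capture("scene");b=capture("top")
cv2.imwrite("pics/scene0.png",a[:,:,::-1]);cv2.imwrite("pics/top0.png",b[:,:,::-1])
for n in("scene","top","wrist"):print(n,camera_params(n))
E
```

```text
pics
{'time': 0.0, 'joint_positions': array([-1.25296402e+00,  3.42692296e-01,  1.52502751e+00, -1.04797146e-05,
        1.27538803e+00, -1.45981138e-01]), 'dq': array([-0.00019669, -0.00065578, -0.00090351,  0.00049774, -0.000641  ,
       -0.00049793]), 'tau': array([-1.74183410e-04, -4.31241918e+01, -2.44222856e+01,  7.17626070e-02,
        5.58648503e-02, -1.28681518e-04]), 'tool_pos': array([ 234.76147835, -469.12902225,  226.05709186]), 'tcp_rot': array([-3.14009214e+00, -2.10487773e-04,  4.63816350e-01]), 'contact_force': array([ 0.13608234, -1.18080337,  0.06886067]), 'moment': array([-0.03401523,  0.02311895,  0.01792078]), 'finger_force': 0.0, 'grip_width': 91.94359579796848}
scene {'mtx': array([[381.29762298,   0.        , 279.24288721],
       [  0.        , 381.29762298, 209.9806077 ],
       [  0.        ,   0.        ,   1.        ]]), 'rvec': array([ 2.07742728,  1.38071453, -0.4939899 ]), 'tvec': array([-133.66003032, -340.82963345, 1323.76914782])}
top {'mtx': array([[534.82306321,   0.        , 278.00427407],
       [  0.        , 534.82306321, 215.87590705],
       [  0.        ,   0.        ,   1.        ]]), 'rvec': array([ 2.18003208, -2.17070168,  0.06365628]), 'tvec': array([ -96.44112196,  541.84248962, 1364.37715968])}
wrist {'mtx': array([[325.1922621 ,   0.        , 279.16626166],
       [  0.        , 325.1922621 , 212.4815248 ],
       [  0.        ,   0.        ,   1.        ]]), 'rvec': array([-2.44560209,  1.51186331,  0.23292621]), 'tvec': array([-523.5963524 ,  -36.71274025,  391.25011616])}
```

View pics/scene0.png

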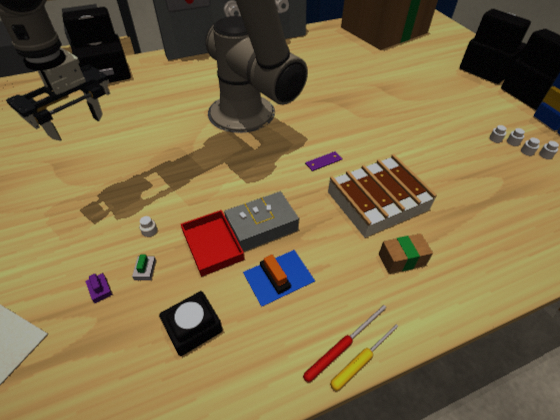

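View pics/top0.png

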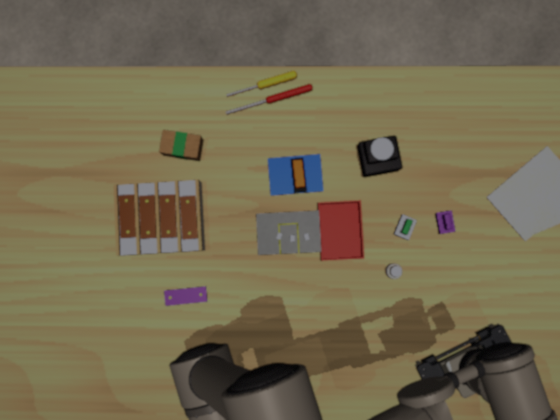

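```bash
cat > h.py <<'E'
from plant import *
import numpy as np, cv2
def cam(n):
    p=camera_params(n);R=cv2.Rodrigues(np.array(p["rvec"]))[0];return np.array(p["mtx"]),R,np.array(p["tvec"]).ravel()
def pix2pt(n,uv,z,c=None):
    K,R,t=c or cam(n);uv=np.atleast_2d(np.array(uv,float))
    d=np.c_[(uv[:,0]-K[0,2])/K[0,0],(uv[:,1]-K[1,2])/K[1,1]]
    if n=="wrist":
        r=np.linalg.norm(d,axis=1)+1e-12;d=np.c_[d*(np.sin(r)/r)[:,None],np.cos(r)]
    else: d=np.c_[d,np.ones(len(d))]
    d=d@R; C=-R.T@t
    return C+d*((z-C[2])/d[:,2])[:,None]
def hsv(im): return cv2.cvtColor(im,cv2.COLOR_RGB2HSV)
def blobs(mask,amin=15):
    m=mask.astype(np.uint8)
    cs,_=cv2.findContours(m,cv2.RETR_EXTERNAL,cv2.CHAIN_APPROX_NONE)
    return [c[:,0,:] for c in cs if len(c)>4 and cv2.contourArea(c)>=amin]
def rect(n,c,z,cm=None):
    p=pix2pt(n,c,z,cm)[:,:2].astype(np.float32)
    (x,y),(w,h),a=cv2.minAreaRect(p)
    if w<h: w,h,a=h,w,a+90
    a=(a+90)%180-90
    return np.round([x,y,w,h,a],1)   # long side direction a (deg from x)
def masks(im):
    H=hsv(im).astype(int);h,s,v=H[...,0],H[...,1],H[...,2]
    return dict(orange=(h>5)&(h<14)&(s>190)&(v>150),brown=(h<13)&(s>150)&(v>60)&(v<165),red=((h<5)|(h>175))&(s>180)&(v>80),
      blue=(h>100)&(h<125)&(s>150)&(v>70),green=(h>50)&(h<80)&(s>130)&(v>40),grey=(s<45)&(v>75)&(v<160),white=(s<60)&(v>165))
E
python3 - <<'E'
from h import *
im=cv2.imread("pics/top0.png")[:,:,::-1].copy()
M=masks(im)
zz=dict(orange=42,brown=55,red=30,blue=3,green=40,grey=50,white=50)
for k in M:
    for c in blobs(M[k]):
        u=c.mean(0)
        if 100<u[0]<470 and 120<u[1]<300: print(k,u.round(),rect("top",c,zz[k]))
sc=cv2.imread("pics/scene0.png")
a=cv2.resize(im[130:280,240:430,::-1],None,fx=4,fy=4,interpolation=cv2.INTER_CUBIC)
cv2.imwrite("pics/c1.png",a)
cv2.imwrite("pics/c2.png",cv2.resize(sc[150:300,120:320],None,fx=4,fy=4,interpolation=cv2.INTER_CUBIC))
E
```

```text
brown [341. 230.] [ 504.8 -251.8  143.4  106.3    3.2]
brown [188. 217.] [536.  131.6 100.3  32.5   5.6]
brown [147. 216.] [536.9 236.9  99.7  35.6   1.4]
brown [167. 215.] [538.5 186.1 101.4  35.6   1.2]
brown [127. 216.] [538.  289.7 101.9  38.4   4. ]
red [360. 228.] [ 509.3 -302.5  139.2   12.2    6. ]
blue [282. 174.] [ 650.8 -109.2   92.9   75.5    4.6]
blue [312. 172.] [ 657.5 -181.5   93.8   51.1    9.7]
green [406. 226.] [ 515.  -420.2   33.6   12.1  -22.3]
green [179. 145.] [724.7 162.4  61.6  24.6  -7.4]
grey [394. 271.] [ 402.7 -384.4   37.6   34.9  -89.7]
grey [189. 245.] [466.2 128.7  43.7  31.7 -85.7]
grey [148. 246.] [463.5 234.   40.7  38.3 -88.7]
grey [169. 245.] [466.2 180.7  40.6  37.9 -88.9]
grey [128. 246.] [462.2 285.4  44.1  42.2   6. ]
grey [405. 227.] [ 513.6 -414.4   56.2   41.   -23.2]
grey [288. 233.] [ 498.5 -119.8  157.3  103.8  -86.9]
grey [126. 189.] [606.3 294.9  38.5  28.1 -88.4]
grey [146. 189.] [607.5 242.4  41.4  30.8 -89.8]
grey [166. 188.] [611.2 191.3  41.   33.5 -88.9]
grey [187. 188.] [610.9 138.4  43.7  40.1 -85. ]
grey [382. 148.] [ 7.143e+02 -3.586e+02  5.670e+01  5.600e+01  1.000e-01]
```

View pics/c1.png

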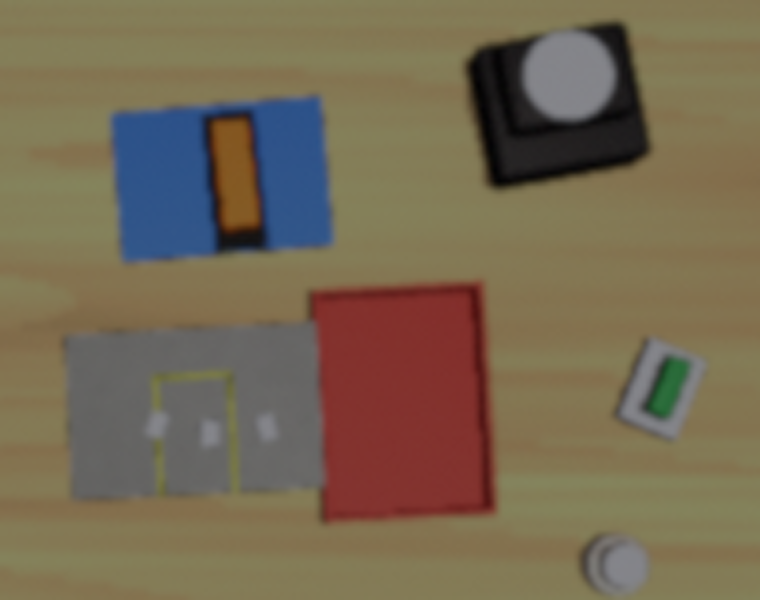

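View pics/c2.png

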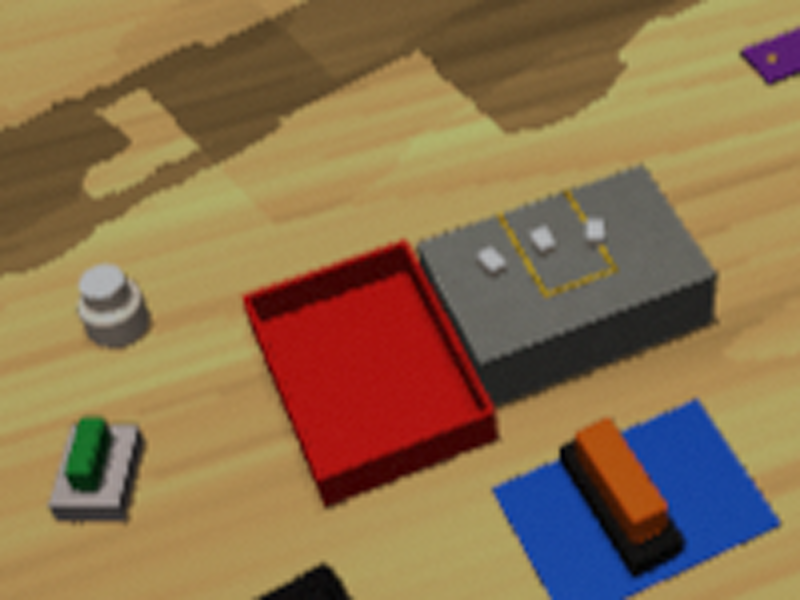

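Scene view: block with a yellow U at (260,220) carrying three shards (243,215), (255,210), (269,208); red tray (212,243); rack at (382,192) with four brown plates; scraper on its mat at (275,272). Top view: scraper (299,174), green-handled weight (405,227), and bystanders.
Things that could be confused: the weight, top (405,227), versus the purple one (446,222). Plates, top (127–188,216), versus the purple one (186,296). Scraper (299,174) versus the screwdrivers (270,95). Carton green (181,144) versus the weight green. The crops confirm my choices: orange grip at crop (236,174), green grip at crop (667,388).

Request:
step_arm:
  deltas: [32,32,10,-2.2,91,32,32,10,-2.2,91,32,32,10,-2.2,91,32,32,10,-2.2,91,32,32,10,-2.2,91,32,32,10,-2.2,91,32,32,10,-2.2,91,32,32,10,-2.2,91,32,32,10,-2.2,91,32,32,10,-2.2,91]

```text
time: 1.35
tool_pos: [555.6, -148.3, 326.6]
tcp_rot: [-3.141, 0.001, 0.079]
contact_force: [1.2, -0.8, 0.1]
grip_width: 91.2
finger_force: 0.0
```

```bash
cat > look.py <<'E'
from h import *
import sys
o=get_obs();cm=cam("wrist");im=capture("wrist")
cv2.imwrite("pics/%s.png"%sys.argv[1],im[:,:,::-1])
print(o["tool_pos"].round(1),np.degrees(o["tcp_rot"]).round(1),"cam",(-cm[1].T@cm[2]).round(1))
M=masks(im)
zz=dict(orange=42,brown=55,red=30,blue=3,green=40,grey=50,white=58)
for k in M:
    for c in blobs(M[k],60): print(k,c.mean(0).round(),rect("wrist",c,zz[k],cm))
E
python3 look.py w1
```

```text
[ 555.6 -148.3  326.6] [-180.     0.     4.5] cam [ 636.7 -141.2  484. ]
brown [362. 225.] [ 495.5 -277.4  162.5   82.8  -31.9]
brown [342. 162.] [ 584.9 -237.5  101.9   32.7  -69.3]
brown [ 92. 175.] [538.2 135.4 105.1  37.4   4.1]
brown [ 42. 173.] [538.4 240.7 107.2  36.8   3.3]
brown [ 21. 171.] [540.  293.4 106.3  36.    3.6]
brown [ 65. 173.] [540.1 188.4 106.8  37.9   3.6]
red [353. 213.] [ 509.3 -252.5  149.6  109.2    3.5]
blue [278.  99.] [ 654.5 -136.   136.4   96.8  -85.3]
green [447. 212.] [ 518.7 -414.5   36.3   23.3  -22.2]
green [80. 52.] [729.1 170.7  61.9  29.   -8.9]
grey [416. 271.] [ 422.  -378.1   58.1   20.8   49.9]
grey [256. 211.] [ 500.3 -118.2  157.6  103.   -86.9]
white [287. 223.] [ 489.  -163.8   15.9   11.4   16.4]
white [238. 218.] [490.7 -95.3  16.5  11.2 -18.4]
white [ 98. 220.] [470.  127.   36.9  27.7 -85.6]
white [ 72. 217.] [469.5 178.9  35.5  34.1 -85.9]
white [ 49. 216.] [467.  230.2  35.3  34.2   4. ]
white [ 29. 214.] [466.2 281.7  40.4  33.    4.1]
white [441. 208.] [ 526.7 -396.3   50.6   35.   -22.8]
white [552. 195.] [ 571.3 -648.3  132.7   67.9   39.6]
white [ 18. 132.] [608.9 291.2  32.9  26.1 -85.5]
white [ 39. 130.] [609.8 239.6  34.6  30.5 -87.6]
white [ 62. 127.] [612.5 188.   35.3  32.4 -86.2]
white [ 89. 127.] [612.4 136.4  38.7  37.    3.9]
white [441.  81.] [ 712.  -362.1   57.1   56.     5.5]
```

View pics/w1.png

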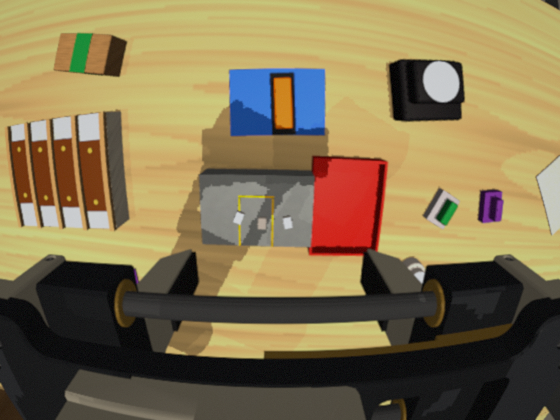

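The wrist view shows the scraper at (284,103), block at (257,210) with three shards (238,218), (262,223), (287,223), tray (350,205), rack lanes on the left, green weight (442,208).

```bash
python3 - <<'E'
from h import *
cm=cam("wrist");im=cv2.imread("pics/w1.png")[:,:,::-1].copy()
H=hsv(im).astype(int);h,s,v=[H[...,i] for i in range(3)]
print(im[103,284],H[103,284])
m=(h>5)&(h<17)&(s>150)&(v>120);r=np.zeros_like(m);r[60:145,262:310]=1
for c in blobs(m&r,60): print(c.mean(0),rect("wrist",c,42,cm))
r2=np.zeros_like(m);r2[65:140,265:303]=1
for c in blobs((v<45)&r2,60): print('foot',c.mean(0),rect("wrist",c,16,cm))
E
```

```text
[208 136  30] [ 18 218 208]
[282.85384615 102.43846154] [ 657.1 -140.3   68.4   24.1    4.8]
foot [280.93939394 129.37878788] [ 622.8 -144.2   30.1   18.8  -85.6]
```

Request:
step_arm:
  deltas: [25,2,-30,0.3,70,25,2,-30,0,70,25,2,-30,0,60,26,2,-30,0,60,0,0,-30,0,60,0,0,-30,0,60,0,0,-30,0,60,0,0,-30,0,60,0,0,-20,0,60,0,0,-10,0,60]

```text
time: 2.65
tool_pos: [654.9, -141.4, 54.9]
tcp_rot: [-3.141, 0.003, 0.085]
contact_force: [0.0, 0.2, 0.6]
grip_width: 60.0
finger_force: 0.0
```

Request:
step_arm:
  deltas: [0,0,-10,0,60,0,0,-10,0,60,0,0,-8,0,60,0,0,-5,0,60,0,0,0,0,60,0,0,0,0,15,0,0,0,0,15,0,0,0,0,15,0,0,0,0,15,0,0,0,0,15]

```text
time: 3.9
tool_pos: [656.1, -141.9, 24.0]
tcp_rot: [3.141, -0.001, 0.085]
contact_force: [0.1, -2.5, 0.0]
grip_width: 23.8
finger_force: 29.8
```

Request:
step_arm:
  deltas: [0,0,15,0,15,0,0,25,0,15,0,0,30,0,15,-20,10,16,-0.5,15,-30,15,0,-0.5,15,-35,18,0,-0.5,15,-35,18,0,0,15,-25,13,0,0,15,-16.5,9.5,0,0,15,0,0,0,0,15]

```text
time: 5.15
tool_pos: [493.7, -57.4, 110.5]
tcp_rot: [-3.141, 0.0, 0.06]
contact_force: [0.5, -0.0, -3.5]
grip_width: 23.7
finger_force: 29.8
```

Request:
step_arm:
  deltas: [0,0,-10,0,15,0,0,-10,0,15,0,0,-8,0,15,0,0,-5,0,15,0,0,-2,0,15,0,0,0,0,15,0,0,0,0,15,0,0,0,0,15,0,0,0,0,15,0,0,0,0,15]

```text
time: 6.4
tool_pos: [494.4, -58.0, 74.8]
tcp_rot: [3.141, -0.0, 0.059]
contact_force: [0.1, 0.3, -2.5]
grip_width: 24.1
finger_force: 29.8
```

```bash
python3 look.py w2 | head -1
```

```text
[494.4 -58.   74.8] [180.   -0.    3.4] cam [575.4 -52.5 232.3]
```

View pics/w2.png

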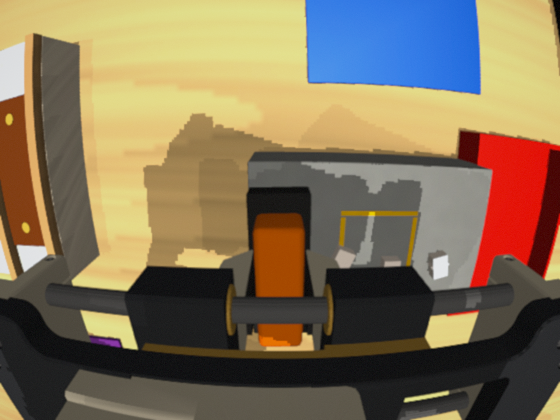

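Request:
step_arm:
  deltas: [0,0,-2,0,15,0,0,-1.6,0,15,0.4,-8,0,0,15,0.5,-8,0,0,15,0.5,-8,0,0,15,0.4,-8,0,0,15,0.5,-8,0,0,15,0.4,-8,0,0,15,0.5,-8,0,0,15,0.5,-8,0,0,15]

```text
time: 7.7
tool_pos: [498.1, -122.6, 71.1]
tcp_rot: [3.142, 0.0, 0.059]
contact_force: [-0.3, 0.8, -2.6]
grip_width: 24.0
finger_force: 29.8
```

Request:
step_arm:
  deltas: [0.5,-8,0,0,15,0.5,-8,0,0,15,0.4,-8,0,0,15,0.5,-8,0,0,15,0.5,-8,0,0,15,0.4,-8,0,0,15,0.5,-8,0,0,15,0.4,-8,0,0,15,0.5,-8,0,0,15,0.5,-8,0,0,15]

```text
time: 8.95
tool_pos: [502.8, -202.6, 71.1]
tcp_rot: [3.141, 0.0, 0.059]
contact_force: [-0.8, 0.8, -2.1]
grip_width: 23.9
finger_force: 29.8
```

```bash
python3 look.py w3 | head -1
```

```text
[ 502.8 -202.6   71.1] [180.    0.    3.4] cam [ 583.8 -197.   228.6]
```

View pics/w3.png

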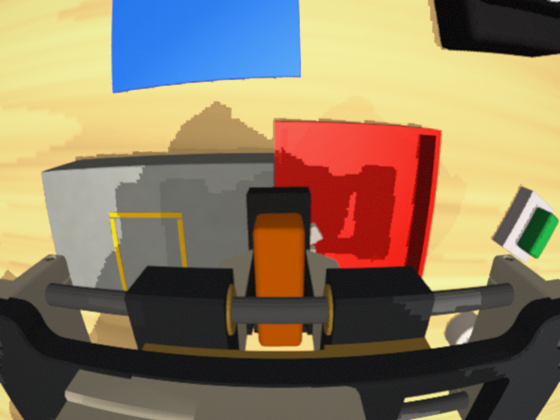

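Request:
step_arm:
  deltas: [0.4,-6,0,0,15,0,0,8,0,15,0,0,15,0,15,0,0,16,0,15,20,9,0,0.5,15,30,13,0,0.5,15,35,15,0,0.4,15,35,15,0,0,15,22,9,0,0,15,10,5,0,0,15]

```text
time: 10.25
tool_pos: [656.2, -141.2, 111.0]
tcp_rot: [3.141, -0.001, 0.085]
contact_force: [-0.6, -0.5, -2.4]
grip_width: 24.0
finger_force: 29.8
```

Request:
step_arm:
  deltas: [0,0,-10,0,15,0,0,-25,0,15,0,0,-25,0,15,0,0,-15,0,15,0,0,-6,0,15,0,0,-2,0,15,0,0,-1.5,0,15,0,0,0,0,15,0,0,0,0,15,0,0,0,0,15]

```text
time: 11.5
tool_pos: [655.3, -142.0, 25.9]
tcp_rot: [3.141, -0.0, 0.083]
contact_force: [-0.5, -0.3, -3.0]
grip_width: 23.7
finger_force: 29.8
```

Request:
step_arm:
  deltas: [0,0,-1,0,15,0,0,-1,0,15,0,0,0,0,15,0,0,0,0,60,0,0,0,0,60,0,0,0,0,60,0,0,20,0,60,0,0,40,0,60,0,0,40,0,60,-20,10,40,0,60]

```text
time: 12.75
tool_pos: [635.9, -132.6, 166.4]
tcp_rot: [3.14, -0.003, 0.083]
contact_force: [0.3, 0.4, -0.5]
grip_width: 59.7
finger_force: 0.0
```

Request:
step_arm:
  deltas: [-30,17,30,0,40,-30,17,30,0,20,-30,17,30,0,0,-30,17,30,0,0,-30,17,30,-0.5,0,-30,17,20,-0.5,0,-10,5,0,0,0,0,0,0,0,0,0,0,0,0,0,0,0,0,0,0]

```text
time: 14.0
tool_pos: [445.6, -25.5, 332.8]
tcp_rot: [-3.141, 0.002, 0.065]
contact_force: [0.5, -1.2, 0.1]
grip_width: 0.1
finger_force: 0.0
```

```bash
python3 look.py w4
```

```text
[445.6 -25.5 332.8] [-1.8e+02  1.0e-01  3.7e+00] cam [526.8 -19.4 490.1]
brown [549. 412.] [-261.  -977.3  267.2   80.8   52.8]
brown [440. 143.] [ 508.1 -241.2  134.7   95.6    3. ]
brown [ 75. 105.] [539.4 292.1 106.2  37.8   3.7]
brown [103. 104.] [538.3 239.5 105.9  38.7   3.2]
brown [168. 102.] [537.3 134.8 106.2  39.8   4.1]
brown [133. 102.] [539.7 187.6 106.7  40.    3.6]
red [429. 143.] [ 506.9 -251.7  147.   109.7    2.9]
blue [363.  37.] [ 653.9 -135.9  136.9   97.4  -85.2]
green [513. 152.] [ 516.7 -412.1   40.1   24.3  -24.3]
grey [486. 213.] [ 409.6 -368.8   27.    20.9  -16.1]
grey [478. 208.] [ 417.4 -349.1   32.    22.9  -20.6]
grey [349. 150.] [ 483.7 -119.4   70.6   41.8    2.9]
grey [350. 137.] [ 500.1 -122.6  169.2  103.4  -86.6]
white [487. 213.] [ 412.  -368.3   45.4   34.1  -87.1]
white [170. 152.] [468.5 128.1  40.1  29.6 -85.6]
white [408. 150.] [ 495.4 -203.4   26.9   14.3   -1.1]
white [137. 152.] [467.7 179.5  38.8  34.9 -88.9]
white [106. 153.] [465.5 231.3  37.6  37.2 -86. ]
white [ 79. 154.] [464.  282.6  41.4  36.3   3.9]
white [506. 151.] [ 517.2 -386.6   49.8   35.2  -23.2]
white [75. 62.] [606.9 291.4  35.1  25.4 -85.7]
white [103.  57.] [607.8 240.6  36.9  30.3 -86.3]
white [134.  52.] [610.6 188.6  38.2  31.4 -86.1]
white [168.  50.] [610.7 137.5  39.4  38.1 -86.1]
white [508.  28.] [ 717.6 -367.7   58.2   54.4   -0.8]
```

View pics/w4.png

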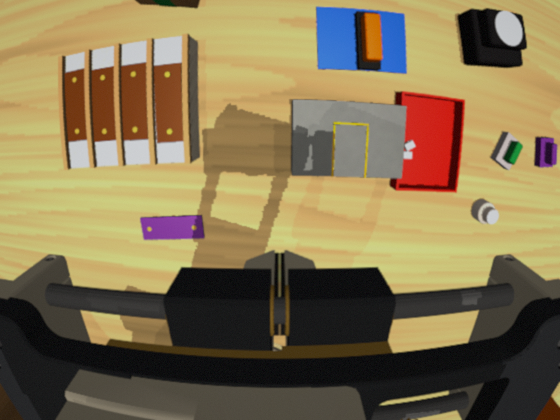

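The block is clear; shards lie at (409,146) near the tray's wall. I'll check with the scene camera whether all three are down inside.

```bash
python3 - <<'E'
from h import *
sc=capture("scene");w=cv2.imread("pics/w4.png")
a=cv2.resize(sc[180:290,160:310,::-1],(600,440),interpolation=cv2.INTER_CUBIC)
b=cv2.resize(w[120:180,385:425],(200,300),interpolation=cv2.INTER_CUBIC)
o=np.zeros((440,800,3),np.uint8);o[:,:600]=a;o[:300,600:]=b
cv2.imwrite("pics/c3.png",o)
E
```

```text
(no output)
```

View pics/c3.png

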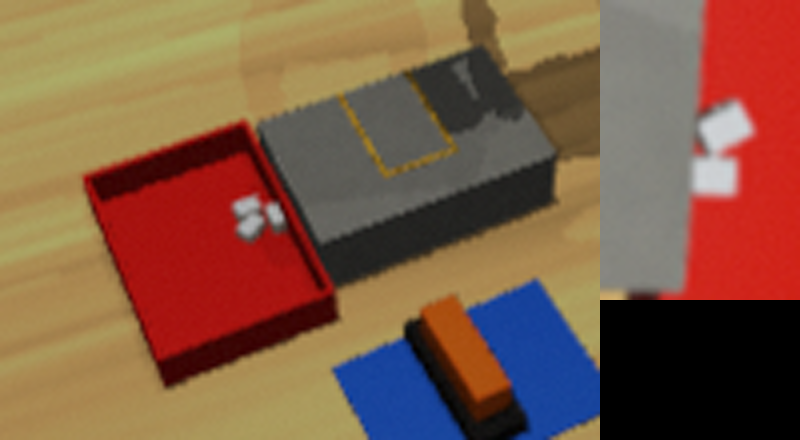

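All three shards are in the tray: (247,207), (250,228), (276,215) in the crop. Now I'll measure the lanes.

```bash
cat > lanes.py <<'E'
from h import *
def w2p(P,cm):
    K,R,t=cm;return cv2.fisheye.projectPoints(np.array(P,float).reshape(-1,1,3),cv2.Rodrigues(R)[0],t,K,np.zeros(4))[0][:,0]
def lanescan(im,cm,cs,yaw):
    g=hsv(im);u=np.array([np.cos(yaw),np.sin(yaw)])
    for c in cs:
        s=np.arange(-190,150,1.0);out=[]
        for z in (50,55):
            P=np.c_[np.array(c)+s[:,None]*u,np.full(len(s),z)]
            p=w2p(P,cm).astype(np.float32)
            px=cv2.remap(im,p[:,0].reshape(1,-1),p[:,1].reshape(1,-1),cv2.INTER_LINEAR)
            H=cv2.cvtColor(px,cv2.COLOR_RGB2HSV)[0].astype(int)
            lab=''.join('W' if a[1]<70 and a[2]>140 else 'B' if a[0]<14 and a[1]>150 and a[2]<175 else '.' for a in H)
            import itertools
            i=0;r=[]
            for k,gp in itertools.groupby(lab):
                n=len(list(gp))
                if n>5 and k!='.': r.append((k,s[i],s[i+n-1]))
                i+=n
            out.append((z,r))
        print(c,out)
E
cat > saveview.py <<'E'
from h import *
import sys,pickle
cm=cam("wrist");im=capture("wrist");pickle.dump((im,cm,get_obs()),open(sys.argv[1],"wb"))
E
python3 - <<'E'
from lanes import *
cm=cam("wrist");im=cv2.imread("pics/w4.png")[:,:,::-1].copy()
lanescan(im,cm,[(538,135),(538,188),(538,240),(538,292.5)],np.radians(3.7))
w=hsv(im).astype(int)
# rack dark side / plate edge lines for yaw
M=masks(im)
for c in blobs(M['brown'],300):
    p=pix2pt("wrist",c,55,cm)[:,:2]
    if p[:,0].mean()>480 and p[:,1].mean()>0:
        vx,vy,x,y=cv2.fitLine(p.astype(np.float32),cv2.DIST_L2,0,.01,.01).ravel();print(np.degrees(np.arctan(vy/vx)),x,y)
E
```

```text
(538, 135) [(50, [('W', np.float64(-86.0), np.float64(-56.0)), ('B', np.float64(-54.0), np.float64(-47.0)), ('B', np.float64(-35.0), np.float64(34.0)), ('B', np.float64(46.0), np.float64(53.0)), ('W', np.float64(55.0), np.float64(94.0))]), (55, [('W', np.float64(-85.0), np.float64(-56.0)), ('B', np.float64(-53.0), np.float64(-47.0)), ('B', np.float64(-35.0), np.float64(33.0)), ('B', np.float64(45.0), np.float64(52.0)), ('W', np.float64(54.0), np.float64(92.0))])]
(538, 188) [(50, [('W', np.float64(-89.0), np.float64(-53.0)), ('B', np.float64(-51.0), np.float64(-45.0)), ('B', np.float64(-32.0), np.float64(36.0)), ('B', np.float64(49.0), np.float64(55.0)), ('W', np.float64(58.0), np.float64(90.0))]), (55, [('W', np.float64(-88.0), np.float64(-53.0)), ('B', np.float64(-51.0), np.float64(-45.0)), ('B', np.float64(-32.0), np.float64(36.0)), ('B', np.float64(48.0), np.float64(55.0)), ('W', np.float64(57.0), np.float64(89.0))])]
(538, 240) [(50, [('W', np.float64(-93.0), np.float64(-54.0)), ('B', np.float64(-52.0), np.float64(-46.0)), ('B', np.float64(-34.0), np.float64(35.0)), ('B', np.flo
[... 186 characters left out ...]
64(-34.0), np.float64(34.0)), ('B', np.float64(46.0), np.float64(53.0)), ('W', np.float64(55.0), np.float64(86.0))])]
(538, 292.5) [(50, [('W', np.float64(-96.0), np.float64(-53.0)), ('B', np.float64(-51.0), np.float64(-45.0)), ('B', np.float64(-32.0), np.float64(36.0)), ('B', np.float64(48.0), np.float64(55.0)), ('W', np.float64(57.0), np.float64(83.0))]), (55, [('W', np.float64(-95.0), np.float64(-53.0)), ('B', np.float64(-51.0), np.float64(-44.0)), ('B', np.float64(-32.0), np.float64(36.0)), ('B', np.float64(48.0), np.float64(54.0)), ('W', np.float64(56.0), np.float64(82.0))])]
3.8957753 539.7512 291.90927
3.4015455 538.66034 239.4029
4.374099 537.8865 133.9237
3.6786044 539.6315 187.4276
```

Request:
step_arm:
  deltas: [20,20,-15,0,0,25,25,-25,0,0,30,30,-30,0,0,30,30,-30,0,0,30,30,-35,0,0,18,20,-35,0,0,10,10,-30,0,0,0,0,-20,0,0,0,0,-20,0,0,0,0,0,0,0]

```text
time: 15.35
tool_pos: [607.1, 139.8, 91.4]
tcp_rot: [3.141, 0.005, 0.066]
contact_force: [-0.5, -0.5, -0.1]
grip_width: 0.6
finger_force: 0.0
```

Request:
step_arm:
  deltas: [1,0,-15,0,0,0,0,-12,0,0,0,0,-8,0,0,0,0,-4,0,0,0,0,-1,0,0,0,0,0,0,0,0,0,0,0,0,0,0,0,0,0,0,0,0,0,0,0,0,0,0,0]

```text
time: 16.6
tool_pos: [609.2, 140.0, 53.7]
tcp_rot: [3.142, -0.0, 0.066]
contact_force: [-1.2, -0.1, 0.2]
grip_width: 0.5
finger_force: 0.0
```

Request:
step_arm:
  deltas: [-6,-0.4,0,0,0,-8,-0.5,0,0,0,-8,-0.5,0,0,0,-8,-0.5,0,0,0,-8,-0.5,0,0,0,-8,-0.5,0,0,0,-8,-0.5,0,0,0,-8,-0.5,0,0,0,-8,-0.5,0,0,0,-6,-0.4,0,0,0]

```text
time: 17.85
tool_pos: [532.7, 135.1, 53.7]
tcp_rot: [3.141, -0.0, 0.066]
contact_force: [-0.1, 0.2, -0.9]
grip_width: 0.4
finger_force: 0.1
```

Request:
step_arm:
  deltas: [3,0,0,0,0,0,0,25,0,0,0,0,40,0,20,-20,0,40,0,40,-30,-1,30,0,60,-35,-2,10,0,60,-35,-2,0,0,60,-30,-2,0,0,60,-10,-2,0,0,60,0,0,0,0,60]

```text
time: 19.1
tool_pos: [376.8, 126.1, 199.0]
tcp_rot: [3.142, -0.001, 0.066]
contact_force: [1.0, 0.2, 0.1]
grip_width: 60.0
finger_force: 0.0
```

```bash
cat > ps.py <<'E'
from lanes import *
import sys
# args: yaw, x,y base ; scans lane and prints brown pieces near given point
o=get_obs();cm=cam("wrist");im=capture("wrist")
cv2.imwrite("pics/last.png",im[:,:,::-1])
print(o["tool_pos"].round(1),np.degrees(o["tcp_rot"]).round(2))
z=float(sys.argv[1])
for c in blobs(masks(im)["brown"],200):
    print(c.mean(0).round(),rect("wrist",c,z,cm))
    p=pix2pt("wrist",c,z,cm)[:,:2];print('   xmin,xmax',p[:,0].min().round(1),p[:,0].max().round(1))
E
python3 ps.py 55
```

```text
[376.8 126.1 199. ] [ 1.80e+02 -7.00e-02  3.77e+00]
[282. 105.] [466.2 130.  106.2  38.1   4.1]
   xmin,xmax 412.1 520.4
[226.  41.] [526.9 185.9  82.4  38.4   3.3]
   xmin,xmax 485.1 566.9
[173.  42.] [527.8 237.8  87.5  40.1   3.1]
   xmin,xmax 483.7 570.5
[124.  41.] [532.1 290.6  94.   39.1   3.9]
   xmin,xmax 484.3 577.6
```

View pics/last.png

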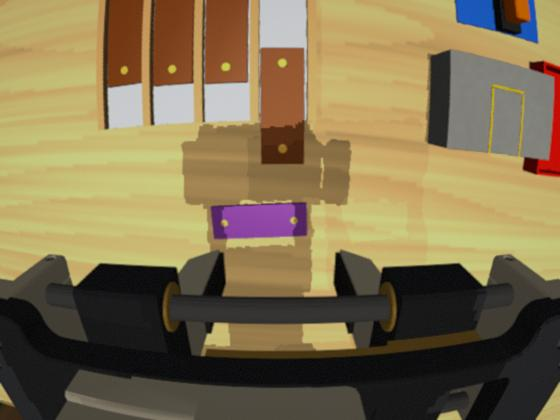

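The pushed plate is at (282,105) with its end out over the near edge; the U is seen at (507,120).

```bash
cat > seat.py <<'E'
from lanes import *
def yellow(im,cm):
    H=hsv(im).astype(int);m=(H[...,0]>20)&(H[...,0]<33)&(H[...,1]>150)&(H[...,2]>110)
    v,u=np.nonzero(m);p=pix2pt("wrist",np.c_[u,v],50,cm)[:,:2]
    p=p[(abs(p[:,0]-480)<60)&(abs(p[:,1]+118)<45)]
    return p
if __name__=="__main__":
    cm=cam("wrist");im=cv2.imread("pics/last.png")[:,:,::-1].copy()
    p=yellow(im,cm)
    yw=np.radians(3.3);u=np.array([np.cos(yw),np.sin(yw)]);n=np.array([-u[1],u[0]])
    c0=np.array([501,-118.]);q=np.c_[(p-c0)@u,(p-c0)@n];print(len(q))
    for sgn in(-1,1):
        k=(abs(q[:,1]-sgn*23.5)<8)&(q[:,0]<12)
        f=np.polyfit(q[k,0],q[k,1],1);print(sgn,k.sum(),q[k,1].mean().round(2),np.degrees(f[0]).round(2))
    k=(abs(q[:,1])<17)&(q[:,0]>5);f=np.polyfit(q[k,1],q[k,0],1);print('far',k.sum(),q[k,0].mean().round(2),-np.degrees(f[0]).round(2))
    M=masks(im)["grey"]
    for c in blobs(M,500):print(c.mean(0).round(),rect("wrist",c,50,cm))
    print('xrange',q[:,0].min(),q[:,0].max())
E
python3 seat.py
```

```text
323
-1 101 -23.8 -0.19
1 123 23.19 -0.28
far 54 20.94 -0.41
[506. 122.] [ 483.9 -119.3   71.3   41.2    3.1]
[500. 106.] [ 500.  -116.8  157.9  104.4  -87.3]
xrange -53.72122547528767 22.373974817923397
```

Request:
step_arm:
  deltas: [10,0,-20,0,60,15,0.5,-30,0,60,15,0.5,-30,0,60,13.5,0.6,-30,0,60,0,0,-20,0,60,0,0,-10,0,60,0,0,-5,0,60,0,0,0,0,60,0,0,0,0,60,0,0,0,0,60]

```text
time: 20.4
tool_pos: [430.0, 127.8, 54.2]
tcp_rot: [3.142, -0.001, 0.066]
contact_force: [0.4, -0.5, 0.3]
grip_width: 60.1
finger_force: 0.0
```

Request:
step_arm:
  deltas: [0,0,-3,0,60,0,0,-1,0,60,0,0,0,0,35,0,0,0,0,35,0,0,0,0,35,0,0,0,0,35,0,0,0,0,35,0,0,0,0,35,0,0,0,0,35,0,0,0,0,35]

```text
time: 21.65
tool_pos: [429.7, 127.7, 49.6]
tcp_rot: [3.141, 0.0, 0.066]
contact_force: [-0.4, -0.0, -0.4]
grip_width: 39.3
finger_force: 30.0
```

Request:
step_arm:
  deltas: [0,0,10,0,35,0,0,20,0,35,0,0,20,0,35,0,-15,10,0,35,0,-25,0,-0.3,35,0,-30,0,-0.2,35,0,-30,0,-0.2,35,0,-30,0,0,35,0,-30,0,0,35,0,-30,0,0,35]

```text
time: 22.9
tool_pos: [429.1, -64.0, 109.7]
tcp_rot: [3.141, 0.0, 0.053]
contact_force: [0.5, -0.2, 0.3]
grip_width: 39.2
finger_force: 30.0
```

Request:
step_arm:
  deltas: [-0.5,-30,0,0,35,-0.5,-20,0,0,35,0,-10,0,0,35,0,0,-15,0,35,0,0,-15,0,35,0,0,-10,0,35,0,0,-8,0,35,0,0,0,0,35,0,0,0,0,35,0,0,0,0,35]

```text
time: 24.15
tool_pos: [428.9, -122.3, 62.0]
tcp_rot: [3.141, -0.001, 0.054]
contact_force: [0.5, -0.1, -0.6]
grip_width: 39.4
finger_force: 30.0
```

```bash
python3 ps.py 68
```

```text
[ 428.9 -122.3   62. ] [ 1.7997e+02 -4.0000e-02  3.0800e+00]
[278. 223.] [ 454.6 -120.7   80.3   39.5    1.7]
   xmin,xmax 413.9 494.1
[485. 144.] [ 506.  -220.   115.7   92.6    3.1]
   xmin,xmax 446.2 566.0
[405.  33.] [ 557.5 -174.7   12.9    8.5    3.7]
   xmin,xmax 550.9 564.1
```

Request:
step_arm:
  deltas: [0,0,-5,0,35,0,0,-4,0,35,0,0,-2,0,35,0,0,-1,0,35,0,0,0,0,35,0,0,0,0,35,0,0,0,0,35,0,0,0,0,35,0,0,0,0,35,0,0,0,0,35]

```text
time: 25.45
tool_pos: [428.7, -122.3, 49.7]
tcp_rot: [3.141, -0.0, 0.054]
contact_force: [0.7, -0.2, 0.3]
grip_width: 39.7
finger_force: 30.0
```

Request:
step_arm:
  deltas: [0,0,0,0,60,0,0,0,0,60,0,0,0,0,60,0,0,10,0,60,0,0,20,0,60,-10,0,30,0,60,-15,0,35,0,60,-20,0,35,0,60,-10,0,30,0,60,0,0,0,0,60]

```text
time: 26.7
tool_pos: [374.3, -122.8, 212.1]
tcp_rot: [3.138, -0.005, 0.053]
contact_force: [-0.1, 0.1, -0.4]
grip_width: 59.8
finger_force: 0.0
```

```bash
python3 ps.py 55; python3 seat.py
```

```text
[ 374.3 -122.8  212.1] [179.82  -0.27   3.05]
[281. 104.] [ 465.2 -119.7  106.1   38.6    2.6]
   xmin,xmax 411.4 519.1
[ 4. 60.] [538.2 230.7 106.6  18.6   5.5]
   xmin,xmax 484.8 591.6
[418.  82.] [ 503.1 -243.2  131.8   94.8    3.1]
   xmin,xmax 435.4 571.3
[26. 54.] [539.5 188.5 107.9  37.7   3.5]
   xmin,xmax 484.7 593.7
597
-1 189 -23.02 -0.13
1 183 23.32 0.11
far 121 17.49 -1.59
[282.  69.] [ 498.7 -118.5  157.9  103.5  -87. ]
xrange -55.27023796808122 21.024027096601245
```

View pics/last.png

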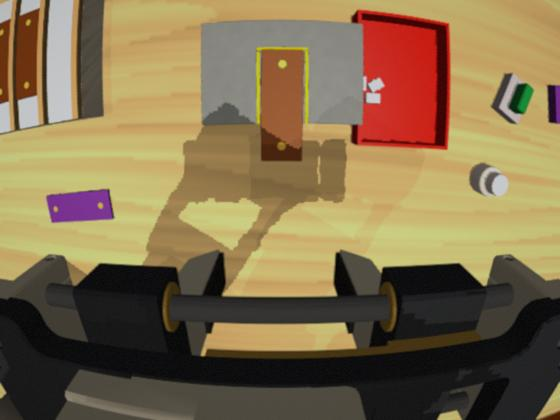

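Plate 0 lies squarely in the U at (282,104); all three shards are in the tray at (362–376,83–98).

Request:
step_arm:
  deltas: [20,27,0,0.7,20,30,40,0,0,0,30,40,0,0,0,30,40,0,0,0,30,40,-15,0,0,30,40,-15,0,0,30,40,-15,0,0,20,30,-15,0,0,14.5,18,-20,0,0,0,0,-20,0,0]

```text
time: 28.0
tool_pos: [608.1, 194.5, 106.5]
tcp_rot: [3.141, 0.002, 0.068]
contact_force: [-0.1, 0.3, -0.2]
grip_width: 0.1
finger_force: 0.0
```

Request:
step_arm:
  deltas: [0,0,-20,0,0,0,0,-15,0,0,0,0,-10,0,0,0,0,0,0,0,0,0,0,0,0,0,0,0,0,0,0,0,0,0,0,0,0,0,0,0,0,0,0,0,0,0,0,0,0,0]

```text
time: 29.25
tool_pos: [608.2, 192.7, 64.7]
tcp_rot: [3.141, -0.0, 0.066]
contact_force: [0.8, -0.1, 0.3]
grip_width: 0.6
finger_force: 0.0
```

Request:
step_arm:
  deltas: [0,0,-7,0,0,0,0,-4.5,0,0,0,0,0,0,0,-5,-0.3,0,0,0,-8,-0.5,0,0,0,-8,-0.5,0,0,0,-8,-0.5,0,0,0,-8,-0.5,0,0,0,-8,-0.5,0,0,0,-8,-0.5,0,0,0]

```text
time: 30.5
tool_pos: [554.7, 189.5, 53.2]
tcp_rot: [3.142, -0.0, 0.066]
contact_force: [1.2, -0.9, 0.2]
grip_width: 0.4
finger_force: 0.2
```

Request:
step_arm:
  deltas: [-8,-0.5,0,0,0,-8,-0.5,0,0,0,-6,-0.4,0,0,0,-4,-0.3,0,0,0,0,0,0,0,0,3,0,0,0,0,0,0,25,0,0,0,0,40,0,20,-20,0,40,0,40,-30,-1,30,0,60]

```text
time: 31.75
tool_pos: [482.8, 186.8, 189.7]
tcp_rot: [-3.141, -0.002, 0.065]
contact_force: [-0.3, 0.9, 0.0]
grip_width: 26.1
finger_force: 0.0
```

Request:
step_arm:
  deltas: [-35,-3,10,0,60,-35,-3,0,0,60,-25,-2,0,0,60,-10,-2,0,0,60,0,0,0,0,60,0,0,0,0,60,0,0,0,0,60,0,0,0,0,60,0,0,0,0,60,0,0,0,0,60]

```text
time: 33.0
tool_pos: [377.2, 176.8, 198.1]
tcp_rot: [3.142, 0.0, 0.066]
contact_force: [0.3, -0.5, 0.7]
grip_width: 60.1
finger_force: 0.0
```

```bash
python3 ps.py 55
```

```text
[377.2 176.8 198.1] [180.     0.     3.78]
[536. 145.] [ 465.  -117.7  106.3   38.1    2.8]
   xmin,xmax 411.3 518.5
[281. 109.] [462.9 181.4 106.8  38.1   4.2]
   xmin,xmax 408.6 517.4
[541.  19.] [ 623.  -112.6   44.5   37.9   26.4]
   xmin,xmax 600.6 647.7
[225.  42.] [525.9 237.4  84.   38.1   3.7]
   xmin,xmax 483.3 566.7
[171.  40.] [528.9 289.   87.4  39.7   5.6]
   xmin,xmax 484.8 570.6
```

Request:
step_arm:
  deltas: [10,0.5,-20,0,60,15,0.6,-30,0,60,15,0.6,-30,0,60,9.2,0.6,-30,0,60,0,0,-20,0,60,0,0,-10,0,60,0,0,-5,0,60,0,0,-3,0,60,0,0,0,0,60,0,0,0,0,60]

```text
time: 34.3
tool_pos: [426.7, 179.1, 50.6]
tcp_rot: [-3.142, -0.001, 0.066]
contact_force: [0.0, 0.1, 0.5]
grip_width: 60.3
finger_force: 0.0
```

Request:
step_arm:
  deltas: [0,0,0,0,60,0,0,0,0,35,0,0,0,0,35,0,0,0,0,35,0,0,0,0,35,0,0,0,0,35,0,0,0,0,35,0,0,0,0,35,0,0,0,0,35,0,0,0,0,35]

```text
time: 35.55
tool_pos: [426.4, 179.1, 50.2]
tcp_rot: [3.142, -0.0, 0.066]
contact_force: [-0.2, -0.6, 0.8]
grip_width: 39.3
finger_force: 30.0
```

Request:
step_arm:
  deltas: [0,0,10,0,35,0,0,20,0,35,0,0,20,0,35,0.3,-21.4,10,0,35,0,-30,0,-0.3,35,0.5,-35,0,-0.2,35,0.5,-35,0,-0.2,35,0.5,-35,0,0,35,0.5,-35,0,0,35,0,-35,0,0,35]

```text
time: 36.8
tool_pos: [428.8, -48.5, 110.8]
tcp_rot: [3.141, -0.001, 0.054]
contact_force: [0.3, 0.9, -0.7]
grip_width: 39.5
finger_force: 30.0
```

Request:
step_arm:
  deltas: [0,-35,0,0,35,0,-25,0,0,35,0,-15,0,0,35,0,0,-15,0,35,0,0,-15,0,35,0,0,-10,0,35,0,0,-5,0,35,0,0,0,0,35,0,0,0,0,35,0,0,0,0,35]

```text
time: 38.05
tool_pos: [428.9, -122.4, 65.5]
tcp_rot: [3.141, -0.001, 0.054]
contact_force: [0.4, -0.9, -0.8]
grip_width: 39.5
finger_force: 30.0
```

```bash
python3 - <<'E'
from h import *
# brightness-insensitive: plate end in view while held
o=get_obs();cm=cam("wrist");im=capture("wrist");cv2.imwrite("pics/held.png",im[:,:,::-1])
H=hsv(im).astype(int);m=(H[...,0]<14)&(H[...,1]>120)&(H[...,2]>30);m[:,:220]=0;m[:,340:]=0
for c in blobs(m,300):
    for z in(60,70):
        p=pix2pt("wrist",c,z,cm);print(z,c.mean(0),rect("wrist",c,z,cm),p[:,0].max())
print(o["tool_pos"],o["grip_width"],o["finger_force"])
E
```

```text
60 [279.57091562 192.91202873] [ 464.  -120.   113.2   43.     2.6] 521.2825367313305
70 [279.57091562 192.91202873] [ 466.8 -119.8  106.2   40.4    2.6] 520.5806959839756
[ 428.93645332 -122.428934     65.49760484] 39.51212914842687 29.991320371627808
```

Request:
step_arm:
  deltas: [0,0,-4,0,35,0,0,-3,0,35,0,0,-2,0,35,0,0,-1,0,35,0,0,0,0,35,0,0,0,0,35,0,0,0,0,35,0,0,0,0,35,0,0,0,0,35,0,0,0,0,35]

```text
time: 39.35
tool_pos: [428.6, -122.3, 55.1]
tcp_rot: [3.142, 0.0, 0.054]
contact_force: [-1.7, -0.4, 1.2]
grip_width: 39.4
finger_force: 30.7
```

Request:
step_arm:
  deltas: [0,0,0,0,60,0,0,0,0,60,0,0,0,0,60,0,0,10,0,60,0,0,20,0,60,-10,0,30,0,60,-15,0,35,0,60,-20,0,35,0,60,-10,0,25,0,60,0,0,0,0,60]

```text
time: 40.6
tool_pos: [374.2, -122.8, 212.3]
tcp_rot: [3.139, -0.004, 0.053]
contact_force: [-0.7, -0.2, -1.3]
grip_width: 59.7
finger_force: 0.0
```

```bash
python3 ps.py 60; cp pics/last.png pics/p1.png
```

```text
[ 374.2 -122.8  212.3] [179.84  -0.24   3.05]
[281. 105.] [ 464.8 -120.   106.4   38.7    2.7]
   xmin,xmax 410.8 518.9
[ 4. 60.] [536.8 225.3 105.   18.4   5.5]
   xmin,xmax 484.2 589.3
[418.  80.] [ 502.3 -241.3  129.6   93.3    3.1]
   xmin,xmax 435.7 569.3
```

Request:
step_arm:
  deltas: [20,32,0,0.7,20,30,46,0,0,0,30,46,0,0,0,30,46,0,0,0,30,46,-15,0,0,30,46,-15,0,0,30,46,-15,0,0,20,37,-15,0,0,14.5,22.3,-20,0,0,0,0,-20,0,0]

```text
time: 41.9
tool_pos: [608.1, 247.0, 106.9]
tcp_rot: [3.141, 0.002, 0.068]
contact_force: [0.2, -0.4, 0.2]
grip_width: 0.5
finger_force: 0.0
```

Request:
step_arm:
  deltas: [0,0,-20,0,0,0,0,-15,0,0,0,0,-10,0,0,0,0,0,0,0,0,0,0,0,0,0,0,0,0,0,0,0,0,0,0,0,0,0,0,0,0,0,0,0,0,0,0,0,0,0]

```text
time: 43.15
tool_pos: [608.2, 244.9, 65.2]
tcp_rot: [3.142, 0.0, 0.066]
contact_force: [-0.9, 1.0, -0.8]
grip_width: 0.8
finger_force: 0.0
```

Request:
step_arm:
  deltas: [0,0,-7,0,0,0,0,-5,0,0,0,0,0,0,0,-5,-0.3,0,0,0,-8,-0.5,0,0,0,-8,-0.5,0,0,0,-8,-0.5,0,0,0,-8,-0.5,0,0,0,-8,-0.5,0,0,0,-8,-0.5,0,0,0]

```text
time: 44.4
tool_pos: [554.8, 241.6, 53.3]
tcp_rot: [3.142, -0.0, 0.066]
contact_force: [0.5, 0.1, 0.2]
grip_width: 0.5
finger_force: 0.2
```

Request:
step_arm:
  deltas: [-8,-0.5,0,0,0,-8,-0.5,0,0,0,-8,-0.4,0,0,0,-6,-0.3,0,0,0,0,0,0,0,0,3,0,0,0,0,0,0,25,0,0,0,0,40,0,20,-20,0,40,0,40,-30,-1,30,0,60]

```text
time: 45.65
tool_pos: [478.8, 239.0, 189.7]
tcp_rot: [-3.141, -0.002, 0.065]
contact_force: [-0.4, -0.0, -0.8]
grip_width: 25.9
finger_force: 0.0
```

Request:
step_arm:
  deltas: [-35,-3,10,0,60,-35,-3,0,0,60,-25,-2,0,0,60,-10,-2,0,0,60,0,0,0,0,60,0,0,0,0,60,0,0,0,0,60,0,0,0,0,60,0,0,0,0,60,0,0,0,0,60]

```text
time: 46.9
tool_pos: [373.2, 229.0, 198.1]
tcp_rot: [3.141, 0.0, 0.066]
contact_force: [-0.9, 0.2, 0.5]
grip_width: 60.1
finger_force: 0.0
```

```bash
python3 ps.py 55
```

```text
[373.2 229.  198.1] [179.99   0.     3.77]
[557. 161.] [ 448.7 -106.4   80.7   17.2   15.7]
   xmin,xmax 410.5 489.9
[282. 110.] [458.  232.8 106.9  38.4   4.3]
   xmin,xmax 403.7 512.4
[226.  39.] [524.8 288.6  78.8  37.6   4.3]
   xmin,xmax 485.0 562.7
```

Request:
step_arm:
  deltas: [10,0.3,-20,0,60,15,0.4,-30,0,60,15,0.4,-30,0,60,8.3,0.4,-30,0,60,0,0,-20,0,60,0,0,-10,0,60,0,0,-5,0,60,0,0,-3,0,60,0,0,0,0,60,0,0,0,0,60]

```text
time: 48.2
tool_pos: [421.8, 230.6, 50.6]
tcp_rot: [-3.141, -0.001, 0.066]
contact_force: [0.8, -0.8, -0.3]
grip_width: 60.1
finger_force: 0.0
```

Request:
step_arm:
  deltas: [0,0,0,0,60,0,0,0,0,35,0,0,0,0,35,0,0,0,0,35,0,0,0,0,35,0,0,0,0,35,0,0,0,0,35,0,0,0,0,35,0,0,0,0,35,0,0,0,0,35]

```text
time: 49.45
tool_pos: [421.5, 230.5, 50.1]
tcp_rot: [3.142, 0.0, 0.066]
contact_force: [-1.0, -0.8, 0.2]
grip_width: 39.3
finger_force: 30.0
```

Request:
step_arm:
  deltas: [0,0,10,0,35,0,0,20,0,35,0,0,20,0,35,1,-22.8,10,0,35,1,-35,0,-0.3,35,1,-40,0,-0.2,35,1,-45,0,-0.2,35,1,-45,0,0,35,1,-45,0,0,35,1,-40,0,0,35]

```text
time: 50.7
tool_pos: [428.6, -44.0, 110.9]
tcp_rot: [3.141, -0.001, 0.053]
contact_force: [0.6, -0.9, -0.2]
grip_width: 39.1
finger_force: 30.0
```

Request:
step_arm:
  deltas: [0.2,-35,0,0,35,0,-30,0,0,35,0,-15,0,0,35,0,0,-15,0,35,0,0,-15,0,35,0,0,-10,0,35,0,0,0,0,35,0,0,0,0,35,0,0,0,0,35,0,0,0,0,35]

```text
time: 51.95
tool_pos: [428.9, -122.4, 70.5]
tcp_rot: [3.141, -0.001, 0.054]
contact_force: [0.4, -0.0, 0.7]
grip_width: 39.1
finger_force: 30.0
```

```bash
cat > held.py <<'E'
from h import *
import sys
o=get_obs();cm=cam("wrist");im=capture("wrist");cv2.imwrite("pics/held.png",im[:,:,::-1])
H=hsv(im).astype(int);m=(H[...,0]<14)&(H[...,1]>120)&(H[...,2]>30);m[:,:220]=0;m[:,340:]=0
for c in blobs(m,300):
    z=float(sys.argv[1]);p=pix2pt("wrist",c,z,cm);print(z,c.mean(0),rect("wrist",c,z,cm),p[:,0].max())
print(o["tool_pos"],o["grip_width"],o["finger_force"])
E
python3 held.py 75
```

```text
75.0 [279.59677419 192.56810036] [ 467.  -119.8  106.7   40.3    2.6] 521.0038129838499
[ 428.88195054 -122.4433647    70.47989589] 39.12128418595688 29.989603757858276
```

Consistent with the last one. Down to 60.3 and release.

Request:
step_arm:
  deltas: [0,0,-4,0,35,0,0,-3,0,35,0,0,-2,0,35,0,0,-1,0,35,0,0,0,0,35,0,0,0,0,35,0,0,0,0,35,0,0,0,0,35,0,0,0,0,35,0,0,0,0,35]

```text
time: 53.25
tool_pos: [428.6, -122.3, 60.1]
tcp_rot: [3.142, 0.0, 0.054]
contact_force: [-1.6, 0.3, 1.1]
grip_width: 39.0
finger_force: 30.8
```

Request:
step_arm:
  deltas: [0,0,0,0,60,0,0,0,0,60,0,0,0,0,60,0,0,10,0,60,0,0,20,0,60,-10,0,30,0,60,-15,0,35,0,60,-20,0,35,0,60,-10,0,20,0,60,0,0,0,0,60]

```text
time: 54.5
tool_pos: [374.1, -122.7, 211.9]
tcp_rot: [3.139, -0.004, 0.053]
contact_force: [0.9, -0.5, -0.2]
grip_width: 60.4
finger_force: 0.0
```

```bash
python3 ps.py 65
```

```text
[ 374.1 -122.7  211.9] [179.86  -0.21   3.05]
[282. 104.] [ 465.8 -119.9  107.3   38.6    2.8]
   xmin,xmax 411.4 519.9
[418.  82.] [ 501.6 -239.6  127.8   91.1    3.2]
   xmin,xmax 435.8 567.6
```

Request:
step_arm:
  deltas: [20,37,0,0.7,20,30,53,0,0,0,30,53,0,0,0,30,53,0,0,0,30,53,-15,0,0,30,53,-15,0,0,30,53,-15,0,0,20,42,-15,0,0,14.5,22.3,-20,0,0,0,0,-20,0,0]

```text
time: 55.8
tool_pos: [607.7, 298.6, 106.7]
tcp_rot: [3.141, 0.002, 0.068]
contact_force: [-0.7, -0.3, 0.4]
grip_width: 0.1
finger_force: 0.0
```

Request:
step_arm:
  deltas: [0,0,-20,0,0,0,0,-15,0,0,0,0,-10,0,0,0,0,0,0,0,0,0,0,0,0,0,0,0,0,0,0,0,0,0,0,0,0,0,0,0,0,0,0,0,0,0,0,0,0,0]

```text
time: 57.05
tool_pos: [607.9, 296.4, 65.3]
tcp_rot: [3.141, 0.0, 0.066]
contact_force: [0.1, -0.4, 0.0]
grip_width: 0.2
finger_force: 0.0
```

Request:
step_arm:
  deltas: [0,0,-7,0,0,0,0,-5,0,0,0,0,0,0,0,-5,-0.3,0,0,0,-8,-0.5,0,0,0,-8,-0.5,0,0,0,-8,-0.5,0,0,0,-8,-0.5,0,0,0,-8,-0.5,0,0,0,-8,-0.5,0,0,0]

```text
time: 58.3
tool_pos: [554.4, 293.1, 53.4]
tcp_rot: [3.142, -0.0, 0.066]
contact_force: [0.6, 0.2, 1.2]
grip_width: 0.2
finger_force: 0.2
```

Request:
step_arm:
  deltas: [-8,-0.5,0,0,0,-8,-0.5,0,0,0,-8,-0.4,0,0,0,-6,-0.3,0,0,0,-3,-0.2,0,0,0,3,0,0,0,0,0,0,25,0,0,0,0,40,0,20,-20,0,40,0,40,-30,-1,30,0,60]

```text
time: 59.55
tool_pos: [475.5, 290.2, 189.9]
tcp_rot: [-3.141, -0.002, 0.065]
contact_force: [0.2, 0.7, 0.2]
grip_width: 26.3
finger_force: 0.0
```

Request:
step_arm:
  deltas: [-35,-3,10,0,60,-35,-3,0,0,60,-25,-2,0,0,60,-10,-2,0,0,60,0,0,0,0,60,0,0,0,0,60,0,0,0,0,60,0,0,0,0,60,0,0,0,0,60,0,0,0,0,60]

```text
time: 60.8
tool_pos: [369.9, 280.2, 198.3]
tcp_rot: [3.141, 0.0, 0.066]
contact_force: [0.3, 0.9, -0.1]
grip_width: 59.9
finger_force: 0.0
```

```bash
python3 ps.py 55
```

```text
[369.9 280.2 198.3] [179.99   0.     3.77]
[280. 109.] [455.6 285.6 106.9  38.    4.1]
   xmin,xmax 401.3 510.0
```

Request:
step_arm:
  deltas: [10,0.8,-20,0,60,15,0.8,-30,0,60,15,0.8,-30,0,60,9.2,0.7,-30,0,60,0,0,-20,0,60,0,0,-10,0,60,0,0,-5,0,60,0,0,-3.2,0,60,0,0,0,0,60,0,0,0,0,60]

```text
time: 62.1
tool_pos: [419.3, 283.4, 50.6]
tcp_rot: [-3.141, -0.001, 0.066]
contact_force: [-0.1, -0.3, -0.5]
grip_width: 59.9
finger_force: 0.0
```

Request:
step_arm:
  deltas: [0,0,0,0,60,0,0,0,0,35,0,0,0,0,35,0,0,0,0,35,0,0,0,0,35,0,0,0,0,35,0,0,0,0,35,0,0,0,0,35,0,0,0,0,35,0,0,0,0,35]

```text
time: 63.35
tool_pos: [419.1, 283.3, 50.1]
tcp_rot: [3.142, -0.0, 0.066]
contact_force: [-0.2, 0.1, 0.9]
grip_width: 39.0
finger_force: 30.0
```

Request:
step_arm:
  deltas: [0,0,10,0,35,0,0,20,0,35,0,0,20,0,35,1,-30.6,10,0,35,1.5,-45,0,-0.3,35,1.5,-50,0,-0.2,35,1.5,-50,0,-0.2,35,1.5,-50,0,0,35,1.5,-50,0,0,35,1.1,-50,0,0,35]

```text
time: 64.6
tool_pos: [428.8, -44.0, 110.9]
tcp_rot: [3.141, -0.001, 0.054]
contact_force: [1.4, 0.0, 0.0]
grip_width: 39.3
finger_force: 30.0
```

Request:
step_arm:
  deltas: [0,-40,0,0,35,0,-25,0,0,35,0,-15,0,0,35,0,0,-15,0,35,0,0,-10,0,35,0,0,-10,0,35,0,0,0,0,35,0,0,0,0,35,0,0,0,0,35,0,0,0,0,35]

```text
time: 65.85
tool_pos: [428.8, -122.4, 75.4]
tcp_rot: [3.141, -0.001, 0.054]
contact_force: [-0.4, -0.4, 0.3]
grip_width: 39.0
finger_force: 30.0
```

```bash
python3 held.py 80
```

```text
80.0 [279.6967509  192.70577617] [ 466.8 -119.8  106.2   40.3    2.6] 520.4785254748625
[ 428.82949206 -122.37497828   75.37523301] 38.98037020609347 29.990420937538147
```

Request:
step_arm:
  deltas: [0,0,-4,0,35,0,0,-3,0,35,0,0,-2,0,35,0,0,-1,0,35,0,0,0,0,35,0,0,0,0,35,0,0,0,0,35,0,0,0,0,35,0,0,0,0,35,0,0,0,0,35]

```text
time: 67.15
tool_pos: [428.6, -122.3, 65.1]
tcp_rot: [3.141, 0.0, 0.054]
contact_force: [-1.1, 1.1, 1.5]
grip_width: 39.4
finger_force: 31.0
```

Request:
step_arm:
  deltas: [0,0,0,0,60,0,0,0,0,60,0,0,0,0,60,0,0,10,0,60,0,0,20,0,60,-10,0,30,0,60,-15,0,35,0,60,-20,0,35,0,60,-10,0,15,0,60,0,0,0,0,60]

```text
time: 68.4
tool_pos: [373.9, -122.6, 211.6]
tcp_rot: [3.14, -0.003, 0.053]
contact_force: [0.5, 0.0, -0.2]
grip_width: 60.0
finger_force: 0.0
```

```bash
python3 ps.py 70; python3 look.py w9 | grep -E "green|orange|blue"
```

```text
[ 373.9 -122.6  211.6] [179.88  -0.18   3.04]
[282. 104.] [ 465.3 -119.9  107.2   38.3    2.7]
   xmin,xmax 410.9 519.1
[418.  82.] [ 500.7 -237.6  125.7   89.9    3.3]
   xmin,xmax 435.8 565.9
green [499.  92.] [ 513.  -370.7   42.8   23.6  -21. ]
```

View pics/w9.png

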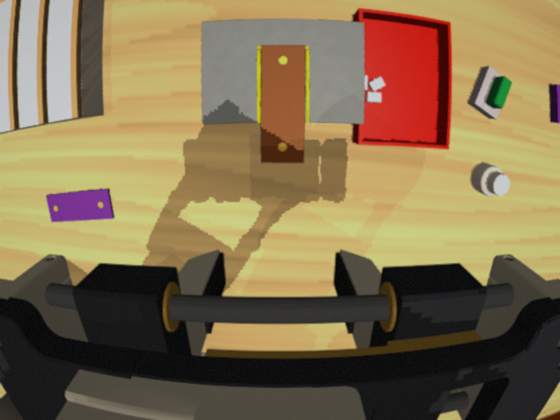

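The stack is square in the U at (282,104). The green weight now reads nearer the tray, at (493,90), so it was knocked; I'll look at it from close by.

Request:
step_arm:
  deltas: [6,-15,0,-2.5,60,6,-20,0,-2.5,60,7,-25,0,-2.5,60,7,-30,0,-2.5,60,7,-30,0,-2.5,60,7,-30,0,-2.5,60,7,-30,0,-2.5,60,7,-27,0,-2.5,60,7,-15,0,-2.5,60,0,0,0,-2.5,60]

```text
time: 69.75
tool_pos: [434.7, -347.1, 208.6]
tcp_rot: [-3.141, 0.001, -0.388]
contact_force: [0.3, -0.7, 0.2]
grip_width: 60.3
finger_force: 0.0
```

```bash
python3 - <<'E'
from h import *
o=get_obs();cm=cam("wrist");im=capture("wrist");cv2.imwrite("pics/wt.png",im[:,:,::-1])
print(o["tool_pos"],np.degrees(o["tcp_rot"]),-cm[1].T@cm[2])
H=hsv(im).astype(int);h,s,v=[H[...,i] for i in range(3)]
for c in blobs((h>50)&(h<80)&(s>130)&(v>30),60):print('green',c.mean(0),rect("wrist",c,40,cm))
for c in blobs((h>50)&(h<80)&(s>130)&(v>105),60):print('greenbright',c.mean(0),rect("wrist",c,40,cm))
for c in blobs((s<50)&(v>120),200):print('steel',c.mean(0),rect("wrist",c,18,cm))
E
```

```text
[ 434.67287755 -347.05327266  208.596501  ] [-1.79991427e+02  6.76040079e-02 -2.22114812e+01] [ 509.96590694 -376.97890555  365.97590236]
green [278.5       108.5212766] [ 514.7 -378.3   37.3   13.9  -20.4]
greenbright [278.5106383 108.5212766] [ 514.7 -378.3   37.3   13.8  -20.4]
steel [326.30851064 200.14893617] [ 401.5 -389.5   38.5   36.4  -20.8]
steel [162.62318841 183.11594203] [ 492.4 -226.1   28.5   18.5   -1.7]
steel [ 84.56973995 213.58628842] [498.6 -93.5 173.5 114.4 -86.9]
steel [278.73410405 108.80346821] [ 514.7 -378.5   55.5   39.6  -20.5]
steel [517.17370892  15.64319249] [ 521.8 -732.2  185.1   79.5   84.5]
```

View pics/wt.png

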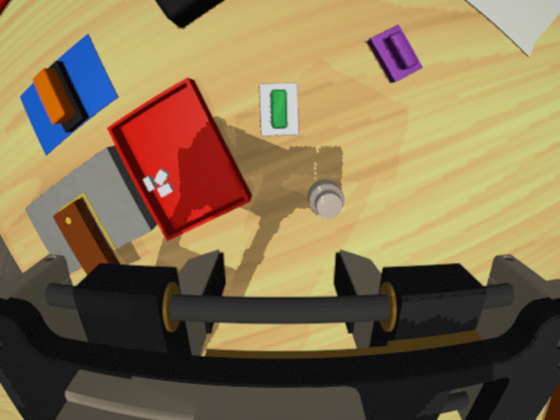

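The weight is at (279,108); purple twin at (393,53); scraper on its mat (55,95).

Request:
step_arm:
  deltas: [20,-8,0,1.7,40,25,-10,-20,0,40,25,-9.3,-30,0,40,10,-4,-30,0,40,0,0,-30,0,40,0,0,-30,0,40,0,0,-20,0,40,0,0,-8,0,40,0,0,0,0,40,0,0,0,0,40]

```text
time: 71.05
tool_pos: [515.1, -376.3, 43.0]
tcp_rot: [3.141, -0.002, -0.353]
contact_force: [-0.8, -0.2, 0.5]
grip_width: 40.1
finger_force: 0.0
```

Request:
step_arm:
  deltas: [0,0,-8,0,40,0,0,-6,0,40,0,0,-4,0,40,0,0,0,0,40,0,0,0,0,10,0,0,0,0,10,0,0,0,0,10,0,0,0,0,10,0,0,0,0,10,0,0,0,0,10]

```text
time: 72.3
tool_pos: [514.7, -376.1, 24.4]
tcp_rot: [3.141, -0.001, -0.353]
contact_force: [-0.9, -2.8, 1.7]
grip_width: 15.5
finger_force: 30.0
```

Request:
step_arm:
  deltas: [0,0,15,0,10,0,0,30,0,10,0,0,40,2.3,10,-5,25,30,3,10,-7,35,10,3,10,-7,40,0,3,10,-7,40,0,3,10,-7,40,0,3,10,-7,35,0,3,10,-5,25,0,3,10]

```text
time: 73.55
tool_pos: [468.6, -133.2, 149.4]
tcp_rot: [-3.14, 0.001, 0.056]
contact_force: [0.2, 0.2, -4.3]
grip_width: 16.2
finger_force: 30.0
```

Request:
step_arm:
  deltas: [-5,12,0,0,10,0,4,0,0,10,0,0,-10,0,10,0,0,-20,0,10,0,0,-15,0,10,0,0,0,0,10,0,0,0,0,10,0,0,0,0,10,0,0,0,0,10,0,0,0,0,10]

```text
time: 74.8
tool_pos: [464.8, -119.7, 104.4]
tcp_rot: [3.141, -0.001, 0.054]
contact_force: [-0.3, -0.2, -3.5]
grip_width: 15.7
finger_force: 30.0
```

```bash
python3 - <<'E'
from h import *
o=get_obs();cm=cam("wrist");im=capture("wrist");cv2.imwrite("pics/hw.png",im[:,:,::-1])
z=o["tool_pos"][2]-24.4
H=hsv(im).astype(int);h,s,v=[H[...,i] for i in range(3)]
m=(h>50)&(h<80)&(s>130)&(v>30)
for c in blobs(m,60):print('green',c.mean(0),rect("wrist",c,z+40,cm),pix2pt("wrist",c,z+40,cm)[:,0].max())
m=(s<50)&(v>90);m[:,:215]=0;m[:,345:]=0
for c in blobs(m,60):print('steel',c.mean(0),rect("wrist",c,z+18,cm),pix2pt("wrist",c,z+18,cm)[:,0].max())
print(o["tool_pos"],np.degrees(o["tcp_rot"]),o["grip_width"],o["finger_force"])
E
```

```text
green [279.11111111 264.59444444] [ 474.7 -118.3   35.6   16.1    2.9] 492.6494655042935
steel [310.8627451  401.45751634] [ 342.4 -148.6   53.1   41.4  -87.8] 363.62716630096406
steel [244.48951049 400.97202797] [ 340.2 -101.5   51.8   41.8  -87.5] 361.8321438431688
steel [282.65964173 185.83561644] [ 509.6 -116.6   81.9   72.3    3.1] 552.1648114444911
[ 464.80015865 -119.6549484   104.38015396] [ 1.79979277e+02 -3.01202926e-02  3.07334600e+00] 15.718854608070185 29.99463379383087
```

Request:
step_arm:
  deltas: [0,-0.5,-4,0,10,0,0,-3,0,10,0,0,-2,0,10,0,0,-0.8,0,10,0,0,0,0,10,0,0,0,0,10,0,0,0,0,10,0,0,0,0,10,0,0,0,0,10,0,0,0,0,10]

```text
time: 76.1
tool_pos: [464.7, -120.1, 94.3]
tcp_rot: [3.141, 0.0, 0.054]
contact_force: [-0.6, -0.3, -2.5]
grip_width: 16.2
finger_force: 30.0
```

Request:
step_arm:
  deltas: [0,0,-0.4,0,10,0,0,0,0,10,0,0,0,0,10,0,0,0,0,40,0,0,0,0,40,0,0,0,0,40,0,0,10,0,40,0,0,20,0,40,0,0,30,0,40,0,0,30,0,40]

```text
time: 77.35
tool_pos: [464.7, -120.1, 185.4]
tcp_rot: [3.141, -0.0, 0.054]
contact_force: [0.6, 0.2, -0.1]
grip_width: 40.1
finger_force: 0.0
```

Request:
step_arm:
  deltas: [-15,0,30,0,60,-20,0,20,0,60,-25,0,10,0,60,-20,0,0,0,60,-10,0,0,0,60,0,0,0,0,60,0,0,0,0,60,0,0,0,0,60,0,0,0,0,60,0,0,0,0,60]

```text
time: 78.6
tool_pos: [374.8, -120.1, 243.8]
tcp_rot: [-3.142, 0.0, 0.054]
contact_force: [0.3, 0.3, -0.1]
grip_width: 59.9
finger_force: 0.0
```

```bash
python3 - <<'E'
from h import *
o=get_obs();cm=cam("wrist");im=capture("wrist");sc=capture("scene")
H=hsv(im).astype(int);h,s,v=[H[...,i] for i in range(3)]
print(o["tool_pos"])
for n,m,z in(('green',(h>50)&(h<80)&(s>130)&(v>30),110),('steel',(s<50)&(v>170),88),('blue',(h>100)&(h<125)&(s>150),3),('orange',(h>5)&(h<20)&(s>190)&(v>150),45)):
    for c in blobs(m,100):print(n,c.mean(0).round(),rect("wrist",c,z,cm))
o=np.zeros((560,800,3),np.uint8);o[:420,:560]=im[:,:,::-1]
o[420:560,:]=0
o[:420,560:]=cv2.resize(sc[150:300,200:286,::-1],(240,420))
cv2.imwrite("pics/fin.png",o)
E
```

```text
[ 374.77830672 -120.07839649  243.78061171]
green [284. 103.] [ 465.3 -119.1   36.8   13.3    3.2]
steel [488. 180.] [ 409.6 -355.7   22.6   21.1   13.1]
steel [477. 175.] [ 412.9 -339.6   30.9   22.9  -14.6]
steel [285. 103.] [ 465.6 -119.5   54.3   39.1    3.3]
steel [ 1. 73.] [524.1 240.1 159.1   8.3   3.8]
steel [19. 67.] [526.3 203.4 158.9  30.1   3.7]
steel [77. 59.] [523.9 109.2 141.9  33.    3.7]
steel [46. 62.] [527.6 156.5 155.9  31.4   3.7]
```

View pics/fin.png

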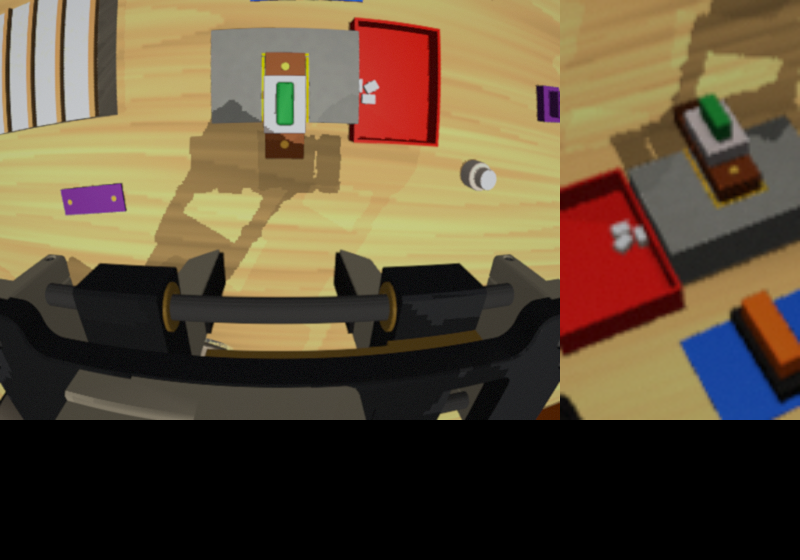

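The weight sits in the middle of the stack at (285,103). The three shards are in the tray at (362–372,85–99), and the scraper is on its blue mat, at (770,330) in the crop. I'm handing the job in.

```bash
python3 -c "
from plant import *
print(close_job())"
```

```text
the job is handed in; nothing more can be done
None
```

The job is handed in. All three shards are in the tray, the four plates are stacked in the yellow mark with the weight centred on top, and the scraper is back on its mat.

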